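# Brake lever check on a potter's wheel

### The arm

A 6-joint arm with a two-finger parallel gripper is mounted at the origin on the work surface. World frame = base frame: x ahead of the robot, y to its left, z up, the work surface at z = 0. Lengths are in m, angles in rad, forces in N, time in s.
With the tool pointing down it reaches from about 0.35 to 0.85 m from the base axis. Payload 8.1 kg.
Tool frame: the origin (TCP) lies midway between the tips of the shut fingers; the grasp point (between the pads) lies 19 mm behind it (robot.grip_point_offset is the distance from the TCP to the grasp point, in m); z points along the fingers, y is the line along which they close (so a half turn about z gives the same grasp; the last joint's range is limited). The gripper opens to 93 mm and grips with 3 to 60 N. Pads are 15 mm wide; open, the fingers measure 128 mm over their backs; the gripper's body (75 mm by 188 mm) begins 65 mm behind the grasp point.
Start: joints at [1.167, 0.13, 1.488, -0, 1.523, -0.085], TCP at [0.188, 0.57, 0.219] pointing down, gripper open.
Joint ranges: [-2.96, 2.96], [-0.89, 2.26], [0.02, 2.5], [-1.34, 4.48], [0, 2.73], [-2.66, 2.66]. Speed limits (rad/s): [2.39, 2.39, 2.79, 3.14, 3.14, 3.14].

### API

Orientations are given as a rotation vector (axis times angle).
In Python, from plant import robot, read_camera, job gives the robot as it stands.
- The arm moves only by the shell command python3 -m inch 'ROWS' [FORCE]. ROWS is JSON, one flat list of numbers, 5 for each row, row after row: the shift along the world's x, y, z in mm, then the turn about the world's z in degrees, then the opening in per cent of the stroke, from 0 (shut) to 100 (fully open). In form: [dx, dy, dz, yaw, hand, dx, dy, dz, yaw, hand, ...]. A call has 1 to 10 rows; each row is the pose to reach, as a shift and turn from the pose commanded when the call began; what a row does not reach only later rows make up. A row lasts 1/12 s, in which the tool goes at most 41.7 mm and 7.16 degrees, less where a joint would pass 70% of its speed; a pose out of reach is approached as far as the arm can. A call with a gripper value outside its range is refused whole. The fingers move at their own pace and stop on an object; FORCE is the grip in N (left out, the last holds). Time passes only in rows, so rows that repeat a pose let the fingers close. It gives the time, the measured TCP pose, the force, the opening and the grip force at its end, in the units of the state.
- robot.read_state(): the state, without advancing time (a new reading comes with each control period).
- read_camera(name): name is "scene" or "top" or "wrist"; returns a dict with "image" (400x640x3 uint8, blue, green, red), "K" (3x3 intrinsics, pixels), "extrinsics" (4x4, takes a point from world to camera coordinates); the wrist camera has in their place "mount" (4x4, takes a point from camera to tool coordinates, whose origin is the TCP and whose axes are the flange's). Camera axes: x right, y down, z forward; pixel columns grow to the right and rows downward; lengths in m; the calibration is good to about 2 mm. A picture is of the moment at which its call begins: read the wrist's pose just before it. There is no depth.
- job.close_job(): hands the job in; it is judged then, once.
The state is a dict: "t": time; "q": joint angles; "dq": joint speeds; "joint_torque": joint torques, N m; "tool_pos": TCP position; "orientation": TCP orientation; "force": force on the tool from outside, world axes, zero at the start; "wrist_torque": the same for the moment, N m; "opening": finger opening in m; "gripper_force": force on a finger pad.
Only numpy, scipy, OpenCV 4.12 (cv2) and the standard library are available. Lean on these libraries where they do the work, as an engineer would, in place of code of your own. Each camera call takes 0.05 s, during which the arm holds its last target. There are 200 camera calls.

### The job

Check the hand brake of the potter's wheel: with the backs of the fingers, push the lever in towards the rubber-covered bar until it comes up firmly against its stop, keep it pressed firmly there for a good second and a half so one can see that it stops short of the bar, then ease it back out under the fingers, without letting it snap, and move clear. Only push on the outer face of the lever: do not grip it, do not touch its inner face or the bar, do not force it harder than a firm push of the hand, and leave the speed toggle, the pot, the scraper and the wooden rib undisturbed.

Things in the scene. Friction and masses are not known exactly. Their poses are not given: they have to be found in the camera images.
- wheel: bench-top potter's wheel, fixed to the bench: grey housing 300 x 380 mm, 120 mm tall, with a black splash pan (276 mm wide, rim 170 mm high) and an aluminium wheel head on top. Origin on the bench under the middle of the rubber-covered bar; x points from the front (lever side, nearest the robot) to the back, y to the left, z up. The front face of the housing is at x = 60 mm
- grip_bar: fixed rubber-covered round bar across the front of the wheel, not to be touched: 26 mm thick, 220 mm long along the wheel's y; its axis is 108 mm above the bench, over the wheel's origin. Same origin and axes as the wheel
- brake_lever (a joint): brake lever angle, rad: 0 at rest (out), grows as it is pushed towards the bar (counter-clockwise from above, vertical axis); rigid stop at 0.32, blade then parallel to the bar with about 28 mm between them. Spring at lever_face: 2.5 N at rest, 5 N at the stop; let go when in, it snaps back. Firmly against the stop: over 7 N on the lever; strained: over 60 N
- lever_hinge (a point): centre of the lever's vertical pivot, at the left end of the bar, at the lever's mid-height (110 mm above the bench). x of its frame points from the lever's outer face to its inner face (the way it is pushed), z up, and the blade runs along its -y
- lever_face (a point): the place to push: on the flat outer face of the lever, 115 mm from the pivot along the blade and 9 mm out from it, at mid-height, 110 mm above the bench. Aluminium blade 165 mm long, 22 mm tall (99 to 121 mm above the bench), 14 mm thick; free air below and in front of it. Frame turns with the lever: x points into the lever (the way it is pushed), z up, pivot at +y
- speed_tip (a point): tip of the small black speed toggle on the front left of the housing's top; stays where it is left; to be left alone
- pot_mid (a point): middle (57 mm above the bench) of an open unglazed clay pot, 90 mm wide, 115 mm tall, standing upright on the bench to the right of the bar; to be left alone
- scraper: wooden-handled scraper lying on the bench to the left of the bar, 200 mm long along its x, less than 40 mm high; origin at its underside; to be left alone
- rib: flat wooden throwing rib lying flat on the bench in front of the wheel, below the lever, 100 x 45 x 9 mm; origin at the centre of its underside; to be left alone

How it is judged:
By the outcome, as a careful person would: the job done as asked, in the order asked, and still so for the second after the job is handed in, with the robot touching nothing.
It also fails if it takes over 51 s, if anything falls off the work surface, if the arm or the gripper's body presses on something with over 40 N, if the wrist force passes 120 N, or if a joint passes its speed limit or range.

## Working session

There is one attempt and no reset: what is moved stays moved. The work goes in short steps, Python scripts to look and compute and a shell command to move; the robot and the scene stay as the last step left them, time stands still between calls to the robot, and variables do not carry over. Pictures are saved under pics/ and viewed, at most 10 in all, crops included, and the job is handed in when it is done.

```bash
mkdir -p pics; ls; python3 - <<'E'
from plant import robot, read_camera
import cv2,numpy as np
s=robot.read_state();print(s['t'],s['tool_pos'],s['orientation'],s['force'],s['opening'])
for n in("scene","top"):
    c=read_camera(n);cv2.imwrite(f"pics/{n}0.png",c["image"]);print(n,c["K"],c["extrinsics"])
print(read_camera("wrist")["mount"])
E
```

```text
pics
0.0 [0.1878174  0.56924511 0.21759113] [-4.98601372e-01 -3.10130780e+00  2.83731650e-03] [-0.14336692 -0.63805837  0.42393067] 0.09299717964722197
scene [[434.96252607   0.         310.985318  ]
 [  0.         434.96252607 199.36951426]
 [  0.           0.           1.        ]] [[-0.80376506  0.59492672  0.00489088  0.39542085]
 [ 0.42405817  0.57864346 -0.69666808 -0.1726614 ]
 [-0.41729653 -0.55788345 -0.71737693  1.44409569]
 [ 0.          0.          0.          1.        ]]
top [[409.74507586   0.         322.54039407]
 [  0.         409.74507586 195.61195689]
 [  0.           0.           1.        ]] [[ 0.01556363 -0.99982252  0.01061597  0.03870131]
 [-0.98245775 -0.01726489 -0.1856844   0.55180497]
 [ 0.18583473 -0.00753982 -0.98255209  0.94644163]
 [ 0.          0.          0.          1.        ]]
[[-3.24083984e-04 -9.56062628e-01 -2.93162321e-01  8.19244150e-02]
 [ 9.99999914e-01 -3.86083094e-04  1.53620223e-04  1.81820593e-05]
 [-2.60055570e-04 -2.93162245e-01  9.56062671e-01 -1.66361535e-01]
 [ 0.00000000e+00  0.00000000e+00  0.00000000e+00  1.00000000e+00]]
```

View pics/top0.png

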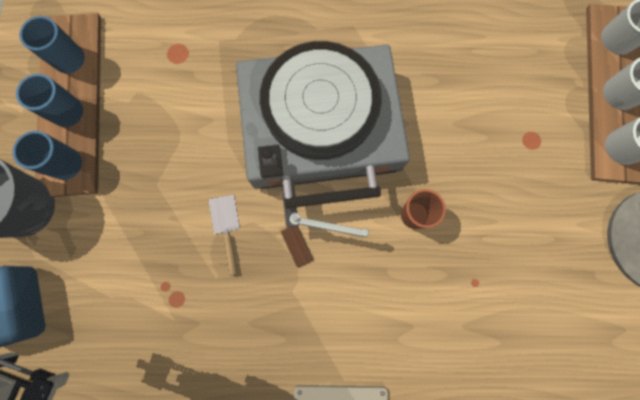

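View pics/scene0.png

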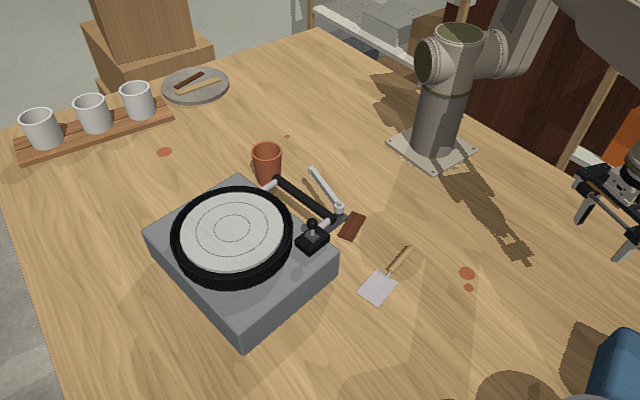

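The top view shows the bar from about (285,202) to (380,192) and the silver lever from its pivot near (295,218) to its tip near (367,233). The pot is at (425,208), the rib at (297,246) and the scraper at (226,235). Next I'll measure the lever with a mask and view an enlarged crop.

```bash
cat > h.py <<'E'
import numpy as np,cv2
from plant import robot, read_camera
from scipy.spatial.transform import Rotation as R
def ray(c,uv,z):
    E=c["extrinsics"];d=E[:3,:3].T@np.linalg.inv(c["K"])@[uv[0],uv[1],1];o=-E[:3,:3].T@E[:3,3]
    return o+d*(z-o[2])/d[2]
def pix(c,p):
    E=c["extrinsics"];q=c["K"]@(E[:3,:3]@p+E[:3,3]);return q[:2]/q[2]
def wrist():
    s=robot.read_state();c=read_camera("wrist")
    T=np.eye(4);T[:3,:3]=R.from_rotvec(s["orientation"]).as_matrix();T[:3,3]=s["tool_pos"]
    c["extrinsics"]=np.linalg.inv(T@c["mount"]);return c,s
E
python3 - <<'E'
from h import *
c=read_camera("top")
im=c["image"]
x0,y0,x1,y1=200,140,460,290
cv2.imwrite("pics/crop.png",cv2.resize(im[y0:y1,x0:x1],None,fx=3,fy=3,interpolation=cv2.INTER_CUBIC))
for n,uv,z in [("barL",(285,203),.115),("barR",(380,193),.115),("hinge",(295,218),.121),("tip",(367,233),.121),("pot",(425,205),.115),("housL",(252,187),.12),("housR",(407,162),.12),("rib",(297,246),.009),("scr",(235,273),.02)]:
    print(n,ray(c,uv,z).round(4))
hs=cv2.cvtColor(im,cv2.COLOR_BGR2HSV);m=((hs[...,1]<45)&(hs[...,2]>150)).astype(np.uint8)
m[:205]=0;m[245:]=0;m[:,:285]=0;m[:,375:]=0
k,l,st,ce=cv2.connectedComponentsWithStats(m)
for i in range(1,k):
    if st[i,4]>50:
        ys,xs=np.nonzero(l==i);print(st[i]);P=np.array([ray(c,(x,y),.121) for x,y in zip(xs,ys)])[:,:2].astype(np.float32);print(cv2.boxPoints(cv2.minAreaRect(P)))
E
```

```text
barL [0.5205 0.1332 0.115 ]
barR [ 0.5474 -0.0828  0.115 ]
hinge [0.4859 0.1092 0.121 ]
tip [ 0.455 -0.052  0.121]
pot [ 0.5214 -0.185   0.115 ]
housL [0.5552 0.2088 0.12  ]
housR [ 0.6204 -0.1452  0.12  ]
rib [0.4308 0.1089 0.009 ]
scr [0.3626 0.2566 0.02  ]
[290 213  78  24 527]
[[ 0.44656566 -0.0509086 ]
 [ 0.4699867  -0.05484037]
 [ 0.49917194  0.119012  ]
 [ 0.4757509   0.12294377]]
```

View pics/crop.png

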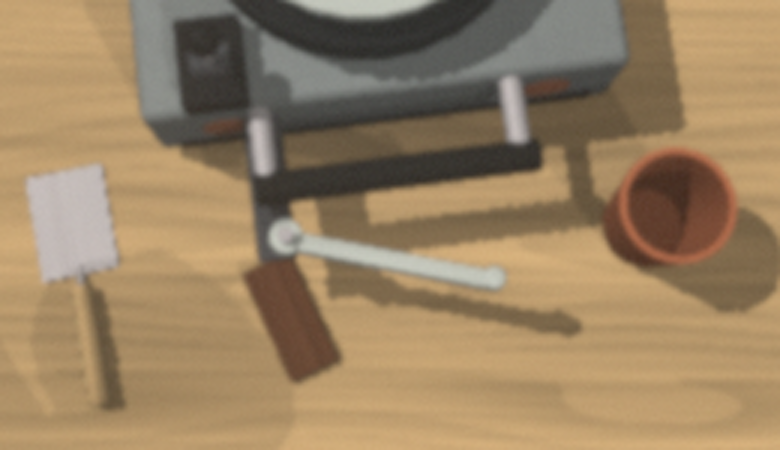

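The top view fits the given sizes: bar heading about 8°, lever at rest about -10°, hinge near (0.485, 0.109). That puts the face at about (0.457, -0.003), and about (0.493, -0.006) at the stop. I'll move in front of the lever with the hand shut and finger backs facing it, staying high.

```bash
python3 -m inch '[21,-57,5,-7,0, 55,-148,15,-14,0, 85,-228,30,-28,0, 106,-284,30,-35,0, 120,-322,30,-42,0, 134,-360,30,-49,0, 148,-397,30,-56,0, 162,-435,30,-63,0, 176,-472,30,-70,0, 190,-510,30,-76,0]' 5
python3 -m inch '[8,-22,0,-3,0, 18,-48,0,-6,0, 20,-57,0,-6,0, 20,-59,0,-6,0, 20,-59,0,-6,0, 20,-59,0,-6,0]'
python3 - <<'E'
from h import *
c,s=wrist();cv2.imwrite("pics/w1.png",c["image"]);print(s["t"],s["tool_pos"],R.from_rotvec(s["orientation"]).as_matrix()[:,1],s["force"],s["opening"],s["q"].round(2) if hasattr(s["q"],"round") else s["q"])
E
```

```text
t: 1.03
tool_pos: [0.3332, 0.1787, 0.2464]
orientation: [2.219, 2.224, 0.001]
force: [0.8, -0.6, 0.3]
opening: 0.031
gripper_force: 0.0
t: 1.53
tool_pos: [0.3528, 0.1223, 0.2461]
orientation: [-2.325, -2.112, -0.0]
force: [0.2, 0.4, -1.7]
opening: 0.0004
gripper_force: 0.0
1.5333 [0.35277518 0.12232355 0.24607402] [ 9.95435668e-01 -9.54343265e-02 -3.47517227e-04] [ 0.24362119  0.3659048  -1.70235177] 0.00037684881883669007 [ 0.2  -0.53  2.01  0.    1.66  0.29]
```

View pics/w1.png

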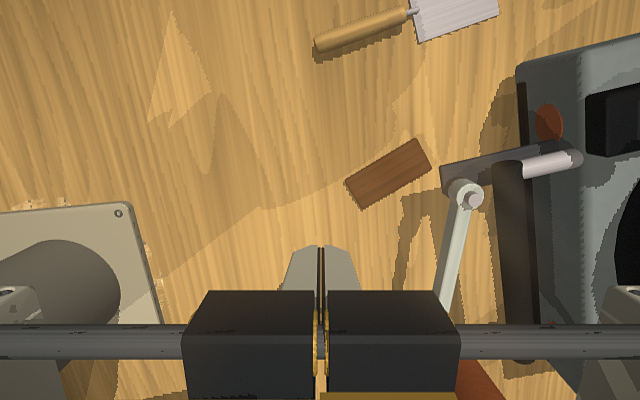

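The wrist view shows the pivot cap at about (468,194) and the blade running down to (445,305). Its left (outer) edge goes from (456,215) to (437,300). The bar's edges run from (492,165) to (502,320) on the left and from (522,165) to (540,320) on the right. The arm stopped short at y=0.122. I'll measure from these pixels.

```bash
python3 - <<'E'
from h import *
c,s=wrist()
hs=cv2.cvtColor(c["image"],cv2.COLOR_BGR2HSV)
# lever top-face edges by row
g=cv2.cvtColor(c["image"],cv2.COLOR_BGR2GRAY).astype(int)
L=[];Q=[]
for v in range(225,286,10):
    row=g[v,415:490]; b=np.nonzero(row>165)[0]+415; d=hs[v,415:490,1]
    br=np.nonzero((d<50)&(row>140))[0]+415
    print(v,br.min(),br.max()); L.append(ray(c,(br.min(),v),.121));Q.append(ray(c,(br.max(),v),.121))
L=np.array(L);Q=np.array(Q)
for P in(L,Q):
    print(P[0].round(4),P[-1].round(4),"yaw",np.degrees(np.arctan2(*(P[0]-P[-1])[[0,1]]))*-1)
for z in(.121,.13):print("hinge",ray(c,(468,194),z).round(4))
a,b=ray(c,(507,165),.121),ray(c,(521,320),.121);print(a,b,np.degrees(np.arctan2(*(a-b)[[0,1]]))*-1)
E
```

```text
225 454 468
235 452 465
245 450 463
255 448 461
265 446 459
275 444 456
285 442 454
[0.4727 0.0847 0.121 ] [0.4623 0.023  0.121 ] yaw -9.551835246678953
[0.4855 0.0834 0.121 ] [0.474  0.0219 0.121 ] yaw -10.639155326523204
hinge [0.4846 0.1132 0.121 ]
hinge [0.4807 0.116  0.13  ]
[0.51756473 0.13639083 0.121     ] [ 0.54210551 -0.02458628  0.121     ] 8.66794047469517
```

Both views agree: lever face at about (0.457, 0.001), yaw -10°, stop at 8.4°. I'll move in front of it, then descend and check from the scene and wrist cameras.

```bash
python3 -m inch '[18,-36,0,-2,0, 34,-75,0,-4,0, 45,-105,0,-4,0, 49,-114,0,-4,0, 49,-114,0,-4,0, 49,-114,-20,-4,0, 49,-114,-50,-4,0, 49,-114,-80,-4,0, 49,-114,-105,-4,0, 49,-114,-120,-4,0]'
python3 -m inch '[0,0,-14,0,0, 0,0,-28,0,0, 0,0,-34,0,0, 0,0,-34,0,0, 0,0,-34,0,0]'
python3 - <<'E'
from h import *
c,s=wrist();cv2.imwrite("pics/w2.png",c["image"]);print(s["t"],s["tool_pos"],R.from_rotvec(s["orientation"]).as_matrix()[:,1],s["force"],s["opening"])
c=read_camera("scene");cv2.imwrite("pics/s2.png",cv2.resize(c["image"][130:260,200:440],None,fx=3,fy=3,interpolation=cv2.INTER_CUBIC))
E
```

```text
t: 2.47
tool_pos: [0.4001, 0.0096, 0.123]
orientation: [-2.394, -2.029, 0.003]
force: [-0.2, 0.2, -0.2]
opening: 0.0006
gripper_force: 0.0
t: 2.88
tool_pos: [0.402, 0.0084, 0.0924]
orientation: [-2.397, -2.03, 0.0]
force: [-0.5, -0.3, 0.1]
opening: 0.0005
gripper_force: 0.0
2.8833 [0.40196574 0.00843695 0.09242111] [ 9.86346316e-01 -1.64683911e-01 -3.93625535e-04] [-0.45022684 -0.28274543  0.09940528] 0.0004767712165630313
```

View pics/w2.png

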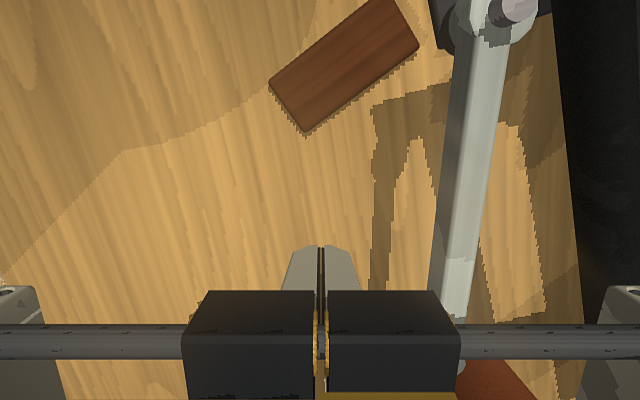

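View pics/s2.png

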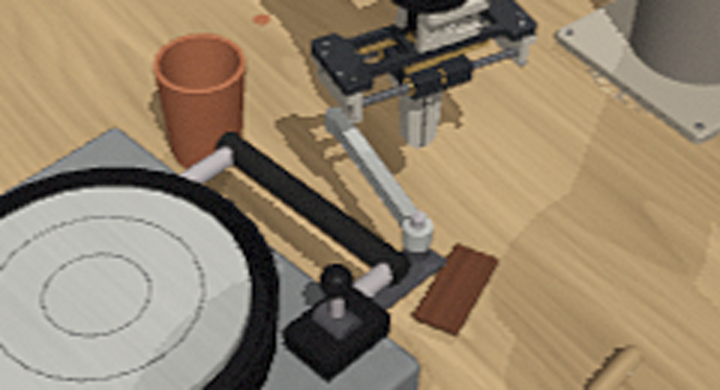

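Wrist view: the blade runs from the pivot (490,20) to (450,310), to the right of the shut fingers at (320,270), with clear air between. In the scene crop the fingers hang in front of the outer face at about (420,130). The pot, rib and toggle are well away. I'll approach gently.

```bash
python3 -m inch '[5,-1,0,0,0, 12,-2,0,0,0, 18,-2,0,0,0, 23,-3,0,0,0, 26,-3,0,0,0, 28,-4,0,0,0, 29,-4,0,0,0, 30,-4,0,0,0, 30,-4,0,0,0]'
python3 -m inch '[1,0,0,0,0, 2,0,0,0,0, 3,0,0,0,0, 4,0,0,0,0, 4,0,0,0,0]'
python3 -m inch '[1,0,0,0,0, 2,0,0,0,0, 3,0,0,0,0, 4,0,0,0,0, 4,0,0,0,0]'
```

```text
t: 3.73
tool_pos: [0.4321, 0.0034, 0.0921]
orientation: [-2.399, -2.028, 0.0]
force: [-0.8, 0.8, -0.2]
opening: 0.0004
gripper_force: 0.0
t: 4.15
tool_pos: [0.4363, 0.0034, 0.0922]
orientation: [2.399, 2.028, 0.0]
force: [0.9, -0.9, 0.0]
opening: 0.0002
gripper_force: 0.0
t: 4.57
tool_pos: [0.4403, 0.0034, 0.0922]
orientation: [2.399, 2.029, 0.0]
force: [0.0, -1.3, 0.2]
opening: 0.0007
gripper_force: 0.0
```

```bash
python3 -m inch '[1,0,0,0,0, 2,0,0,0,0, 3,0,0,0,0, 4,0,0,0,0, 4,0,0,0,0]'; python3 - <<'E'
from h import *
c,s=wrist();cv2.imwrite("pics/w3.png",c["image"]);print(s["force"])
E
```

```text
t: 4.98
tool_pos: [0.4438, 0.0033, 0.0919]
orientation: [-2.399, -2.028, 0.001]
force: [-3.2, -1.5, 0.3]
opening: 0.0006
gripper_force: 1.4
[-3.20649358 -1.47616245  0.33348566]
```

View pics/w3.png

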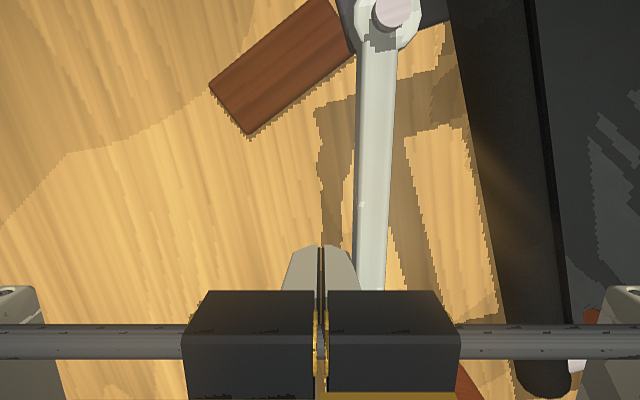

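Now in contact (-3.2 N): the right finger's back lies flat along the blade's outer face at about (357,270), and the bar is well clear. I'll push along the arc, turning with the lever.

```bash
python3 -m inch '[2,0,0,1,0, 4,-1,0,2,0, 6,-1,0,3,0, 8,-2,0,4,0, 10,-2,0,5,0, 12,-3,0,6,0, 14,-4,0,7,0, 16,-4,0,8,0, 18,-5,0,9,0, 18,-5,0,9,0]'
python3 -m inch '[2,0,0,1,0, 4,-1,0,2,0, 6,-1,0,3,0, 8,-1,0,4,0, 10,-1,0,5,0, 12,-2,0,6,0, 14,-2,0,7,0, 16,-2,0,8,0, 16,-2,0,8,0]'
```

```text
t: 5.87
tool_pos: [0.4623, -0.0014, 0.092]
orientation: [-2.23, -2.212, -0.0]
force: [-3.4, 3.1, -0.7]
opening: 0.0005
gripper_force: 1.9
t: 6.62
tool_pos: [0.478, -0.0039, 0.0921]
orientation: [-2.07, -2.363, 0.002]
force: [-6.2, -0.7, 1.8]
opening: 0.0006
gripper_force: 3.3
```

```bash
python3 -m inch '[0.5,0,0,0,0, 1,0,0,0,0, 1,0,0,0,0]';python3 -m inch '[0.5,0,0,0,0, 1,0,0,0,0, 1,0,0,0,0]'
```

```text
t: 6.87
tool_pos: [0.4781, -0.0039, 0.092]
orientation: [-2.071, -2.361, 0.003]
force: [-10.3, -0.8, 4.8]
opening: 0.0005
gripper_force: 5.5
t: 7.12
tool_pos: [0.4784, -0.0039, 0.092]
orientation: [-2.07, -2.36, 0.005]
force: [-15.7, -1.5, 8.0]
opening: 0.0004
gripper_force: 7.8
```

It's at the stop: the position is steady while the force rises to 16 N. I'll hold for about 2.2 s.

```bash
H='hold'; python3 -m inch '[0.5,0,0,0,0, 0.5,0,0,0,0, 0.5,0,0,0,0, 0.5,0,0,0,0, 0.5,0,0,0,0, 0.5,0,0,0,0, 0.5,0,0,0,0, 0.5,0,0,0,0, 0.5,0,0,0,0, 0.5,0,0,0,0]'
python3 -m inch '[0,0,0,0,0, 0,0,0,0,0, 0,0,0,0,0, 0,0,0,0,0, 0,0,0,0,0, 0,0,0,0,0, 0,0,0,0,0, 0,0,0,0,0, 0,0,0,0,0, 0,0,0,0,0]'
python3 -m inch '[0,0,0,0,0, 0,0,0,0,0, 0,0,0,0,0, 0,0,0,0,0, 0,0,0,0,0, 0,0,0,0,0]'
python3 - <<'E'
from h import *
c,s=wrist();cv2.imwrite("pics/w4.png",c["image"]);print(s["force"])
E
```

```text
t: 7.95
tool_pos: [0.4785, -0.0039, 0.0919]
orientation: [-2.069, -2.359, 0.006]
force: [-16.8, -1.9, 9.9]
opening: 0.0003
gripper_force: 9.0
t: 8.78
tool_pos: [0.4785, -0.0039, 0.0919]
orientation: [-2.069, -2.359, 0.006]
force: [-17.5, -1.2, 9.4]
opening: 0.0004
gripper_force: 9.0
t: 9.28
tool_pos: [0.4785, -0.0039, 0.0919]
orientation: [-2.069, -2.359, 0.006]
force: [-17.7, -1.2, 9.3]
opening: 0.0008
gripper_force: 9.0
[-17.69001875  -1.18380668   9.25952025]
```

View pics/w4.png

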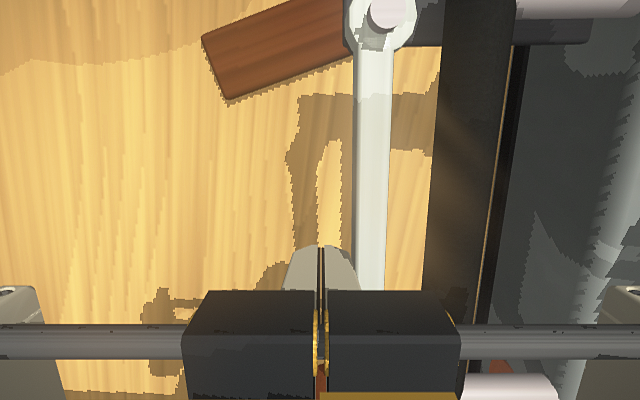

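The blade (355–390) now runs parallel to the bar (430–515), with an open gap between them and the finger back still on the outer face. It has been held for over 2 s at about 17.5 N. Now I'll ease it out along the reverse arc.

```bash
python3 -m inch '[-1,0,0,0,0, -2,0,0,0,0, -3,0,0,0,0, -4,0,0,-1,0, -6,1,0,-2,0, -8,1,0,-3,0, -10,1,0,-4,0, -12,1,0,-5,0, -14,2,0,-6,0, -16,2,0,-7,0]'
python3 -m inch '[-2,0,0,-1,0, -4,0,0,-2,0, -6,1,0,-3,0, -8,2,0,-4,0, -10,3,0,-5,0, -12,3,0,-6,0, -14,4,0,-7,0, -16,4,0,-8,0, -17,4,0,-9,0, -18,5,0,-9,0]'
python3 -m inch '[-1,0,0,-1,0, -2,0,0,-1,0, -3,0,0,-1,0, -4,0,0,-1,0, -5,0,0,-1,0, -6,0,0,-1,0, -7,0,0,-1,0, -8,0,0,-1,0]'
```

```text
t: 10.17
tool_pos: [0.4645, -0.0016, 0.0922]
orientation: [2.214, 2.228, -0.0]
force: [-4.7, 0.3, -0.2]
opening: 0.0004
gripper_force: 2.0
t: 11.0
tool_pos: [0.4466, 0.0034, 0.0923]
orientation: [2.382, 2.047, 0.0]
force: [-3.5, -0.8, 0.9]
opening: 0.0005
gripper_force: 1.5
t: 11.67
tool_pos: [0.4389, 0.0032, 0.0924]
orientation: [2.398, 2.028, 0.001]
force: [0.0, 0.0, 0.4]
opening: 0.0007
gripper_force: 0.0
```

The lever was eased back in contact to rest, and the force is now zero. I'll move back clear, then up.

```bash
python3 -m inch '[-5,1,0,0,0, -12,2,0,0,0, -22,3,0,0,0, -30,5,0,0,0, -36,6,0,0,0, -40,6,15,0,0, -40,6,40,0,0, -40,6,70,0,0, -40,6,95,0,0, -40,6,110,0,0]'
python3 -m inch '[0,0,10,0,0, 0,0,12,0,0, 0,0,12,0,0, 0,0,12,0,0, 0,0,12,0,0]'
python3 - <<'E'
from h import *
print(robot.read_state()["force"])
c=read_camera("scene");cv2.imwrite("pics/s5.png",cv2.resize(c["image"][130:320,200:440],None,fx=3,fy=3,interpolation=cv2.INTER_CUBIC))
E
```

```text
t: 12.5
tool_pos: [0.3993, 0.0094, 0.2054]
orientation: [2.397, 2.027, 0.004]
force: [-0.5, -0.8, -0.8]
opening: 0.0004
gripper_force: 0.0
t: 12.92
tool_pos: [0.3977, 0.0095, 0.2126]
orientation: [-2.398, -2.027, 0.003]
force: [-0.2, 0.2, 0.7]
opening: 0.0004
gripper_force: 0.0
[-0.15641879  0.15663172  0.70441648]
```

View pics/s5.png

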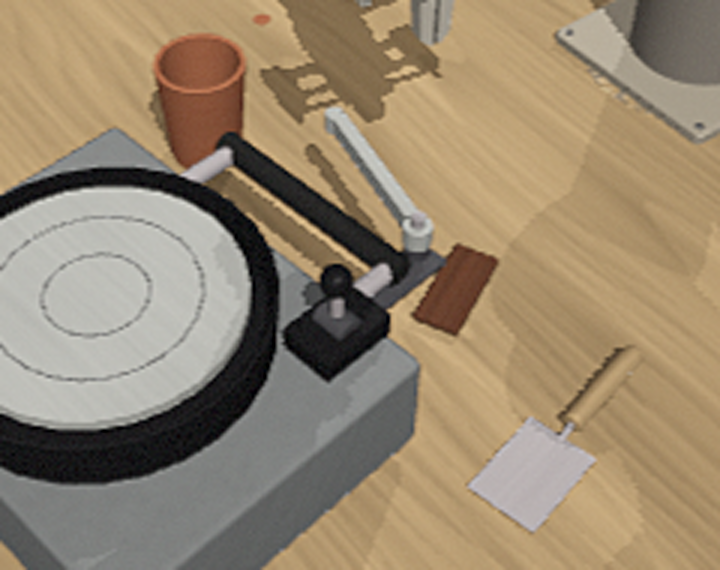

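The lever is back at rest, running from (335,115) to (417,225). The pot, toggle, rib and scraper are where they were, and the gripper is clear at the top of the crop.

```bash
python3 -c "
from plant import job
print(job.close_job())"
```

```text
the job is handed in; nothing more can be done
None
```

I pushed the brake lever in against its stop and held it there at about 17 N for over 2 s, with a visible gap to the bar. I then eased it back out under the fingers, moved clear and handed the job in at about 13 s of the 51 s allowed.

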